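Shut the sugar box and snap its catch over

TASK

Push the wooden lid of the green storage box fully shut with the fingertips, then push the red-handled catch lever over onto the closed lid, past its dead point, until it snaps down flat and stays locked. Only push, do not grip or lift anything and do not slam; leave the mug, pepper mill and salt shaker where they stand, and draw the hand clear at the end.

Things in the scene. Friction and masses are not known exactly. Their poses are not given: they have to be found in the camera images.
- box: green open-topped storage box, 150 (its x) x 110 (its y) x 90 mm high, holding two paper packets; origin at the centre of its underside, z up. The lid hinge runs along its y axis at the x = +77 mm end, the catch stands on the x = -77 mm end. It is held fast on the worktop by its foot and does not move
- lid (a joint): hinge angle of the dark wooden lid, rad: 0 = shut (lid flat, its top 102.5 mm above the worktop), growing as it opens upward, up to 1.3. A stiff hinge holds it at any angle; about 1 to 3 N down near its free edge moves it
- lid_hinge (a point): point on the lid's hinge axis, at (77, 0, 90.5) mm in the box frame, level with the lid's underside
- lid_edge (a point): middle of the upper free edge of the lid, on its top face; the lid is 154 mm long from the hinge axis, 114 mm wide and 12 mm thick
- catch (a joint): catch lever angle, rad: 0 = open, leaning 30 degrees outward (away from the lid) of upright; grows as it swings inward over the lid; 0.53 = upright; 2.1 = flat on the shut lid, locked (end stop). Its spring pushes back (at most about 5 N at the tip) until the dead point at 1.3 and beyond that snaps the lever on to 2.1 by itself.
- catch_pivot (a point): middle of the lever's hinge axis, which runs along the box's y axis, at (-91, 0, 112) mm in the box frame
- catch_tip (a point): middle of the free end of the lever, 77 mm from the pivot. The lever is a bar 20 mm wide and 5 mm thick, with a red grip sleeve 8 mm thick from 35 to 77 mm from the pivot
- pepper_mill: bystander: wooden pepper mill, 58 mm across, 150 mm high, upright beside the box; origin at the centre of its underside
- pink_mug: bystander: pink mug, 86 x 123 x 90 mm, upright beside the box; origin at the centre of its underside
- salt_shaker: bystander: salt shaker, 44 mm across, 90 mm high, near the box; origin at the centre of its underside

How it is judged (in metres and radians):
On the way, in this order (a step that is already met when the one before it is completed fails the run):
1. the lid is shut while the catch is still open (value of joint lid below 0.04 rad and value of joint catch below 1.2 rad), for 0.2 s.
2. the catch lies locked on the shut lid (value of joint lid below 0.04 rad and value of joint catch above 2 rad), for 0.2 s.
At the end, for the whole second after the job is handed in: the lid is shut (under 0.04 rad), the catch lies past its dead point and flat (over 2.0 rad) and at rest, and the mug, mill and shaker stand upright within 30 mm of where they were (all of step 2 and velocity of joint catch below 0.05 rad/s and distance of each of pepper_mill, pink_mug, salt_shaker from where it was at the start of the episode below 0.03 m and angle between each of pepper_mill, pink_mug, salt_shaker's own z axis and vertical below 0.15 rad); the robot touches nothing.
It fails at once if the catch is thrown over its dead point while the lid is not shut (value of joint catch above 1.3 rad and value of joint lid above 0.08 rad).
It fails at once if the box or what is on it is slammed or squeezed by the fingers with more than 50 N (contact force between the fingers and box above 50 N).
It fails at once if the mug, mill or shaker is lifted 15 mm, moved 40 mm or tipped (height (world z) of any of pepper_mill, pink_mug, salt_shaker above 0.015 m or distance of any of pepper_mill, pink_mug, salt_shaker from where it was at the start of the episode above 0.04 m or angle between any of pepper_mill, pink_mug, salt_shaker's own z axis and vertical above 0.4 rad).
It also fails if it takes over 48 s, if anything falls off the work surface, if the arm or the gripper's body presses on something with over 40 N, if the wrist force passes 120 N, or if a joint passes its speed limit or range.

ROBOT

A 6-joint arm with a two-finger parallel gripper is mounted at the origin on a cart in front of the work surface, level with it; the furniture and walls round the work are solid. World frame = base frame: x ahead of the robot, y to its left, z up, the work surface at z = 0. Lengths are in mm, angles in rad, forces in N, time in s.
With the tool pointing down it reaches from about 275 to 875 mm from the base axis. Payload 12.5 kg.
Tool frame: the origin (TCP) lies between the finger pads; the fingertips stand 14 mm ahead of it and the grasp point (between the pads) lies 5 mm behind it; z points along the fingers, y is the line along which they close (so a half turn about z gives the same grasp; the last joint's range is limited). The gripper opens to 85 mm and grips with 20 to 120 N. Pads are 22 mm wide; open, the fingers measure 114 mm over their backs; the gripper's body (76 mm by 85 mm) begins 54 mm behind the grasp point. The pads swing forward as they close: fully open they stand 13 mm farther back than shut.
Start: joints at [-1.289, 0.351, 1.652, -0, 1.139, -0.085], TCP at [197.265, -513.392, 245.29] pointing down, gripper open.
Joint ranges: [-2.75, 2.75], [-0.79, 2.1], [0.01, 2.65], [-1.57, 4.71], [0.07, 3.14], [-2.87, 2.87]. Speed limits (rad/s): [2.22, 2.22, 2.79, 3.14, 3.14, 3.14].

INTERFACE

Orientations are given as a unit quaternion [w, x, y, z].
In Python, from station import robot, imaging, spotter gives the robot as it stands.
- The arm moves only by the shell command python3 -m creep 'ROWS'. ROWS is JSON, one flat list of numbers, 7 for each row, row after row: the opening, from -1 (shut) to 1 (fully open), then the shift along the tool's x, y, z in mm, then the turn, a rotation vector about the tool's x, y, z in rad. In form: [grip, dx, dy, dz, ax, ay, az, grip, dx, dy, dz, ax, ay, az, ...]. A call has 1 to 10 rows; each row shifts and turns the commanded pose from where the row before left it, along the tool's axes as they then stand; what a row does not reach is not made up. A row lasts 1/12 s, in which the tool goes at most 41.7 mm and 7.16 degrees, less where a joint would pass 70% of its speed; a pose out of reach is approached as far as the arm can. A call is refused whole if a number of a shift passes 41.7 or a number of a turn 0.125, either way. A call with a gripper value outside its range is refused whole. The fingers move at their own pace and stop on an object; the grip force is fixed at half the most. Time passes only in rows, so rows that do not move let the fingers close. It gives the time, the measured TCP pose, the force, the opening and the grip force at its end, in the units of the state.
- robot.observe(): the state, without advancing time (a new reading comes with each control period).
- imaging.grab_frame(name): name is "scene" or "top" or "wrist"; returns the picture (384x512x3 uint8, red, green, blue); there is no depth.
- imaging.camera_params(name): a dict with "fovy" (degrees; the focal length in pixels is half the picture's height over the tangent of half this angle, whatever the lens; pixels are square), "cx", "cy" (the principal point, pixels), "k1" (the pictures are not rectified: a ray, as slopes to the right and down, at radius r is drawn at 1 + k1 r^2 times it, then the intrinsics apply), "R" (3x3) and "t" (3): a world point X has camera coordinates R X + t. Camera axes: x right, y down, z forward; pixel columns grow to the right and rows downward; lengths in mm; the calibration is good to about 2 mm. A picture is of the moment at which its call begins: read the wrist's pose just before it. camera_params takes no time and is no camera call; for the wrist camera it gives the pose at the moment of the call.
- robot.finish_job(): hands the job in; it is judged then, once.
Trained networks look in the newest picture that a camera, given by its name, has taken for a name from the list of things; names that differ only in an ending like _2 or _b are one class to them, and where a whole thing is asked for, a point or a joint stands for the part that bears it (a point fixed in the world has none). Each returns a list of dicts, best first, with "confidence" (0 to 1); they miss things now and then, are a little off and sometimes report something else, mostly with a low value. They report only what shows in the picture. A call takes as long as a camera call.
- spotter.boxes_of(label, camera): "xyz" ([x, y, z] in mm, in the coordinates of the camera as it stood for that picture, good to about 4 mm: the middle of the surface that is visible of it).
The state is a dict: "t": time; "qpos": joint angles; "qd": joint speeds; "joint_torque": joint torques, N m; "position": TCP position; "eef_rot": TCP orientation; "contact_force": force on the tool from outside, world axes, zero at the start; "moment": the same for the moment, N m; "gripper_width": finger opening in mm; "gripper_force": force on a finger pad.
Only numpy, scipy, OpenCV 4.12 (cv2) and the standard library are available. Lean on these libraries where they do the work, as an engineer would, in place of code of your own. Each camera call takes 0.05 s, during which the arm holds its last target. There are 200 camera calls.

## Working session

There is one attempt and no reset: what is moved stays moved. The work goes in short steps, Python scripts to look and compute and a shell command to move; the robot and the scene stay as the last step left them, time stands still between calls to the robot, and variables do not carry over. Pictures are saved under pics/ and viewed, at most 10 in all, crops included, and the job is handed in when it is done.

```bash
mkdir -p pics; cat > h.py <<'E'
import numpy as np,cv2
from station import robot,imaging,spotter
def snap(c,n):
    im=imaging.grab_frame(c); cv2.imwrite(f'pics/{n}.png',im[:,:,::-1]); return im
def find(l,c):
    P=imaging.camera_params(c);R=np.array(P['R']);t=np.array(P['t'])
    return [(round(d['confidence'],2),np.round(R.T@(np.array(d['xyz'])-t)).tolist()) for d in spotter.boxes_of(l,c)[:2]]
def proj(X,c):
    P=imaging.camera_params(c);p=np.array(P['R'])@np.array(X,float)+P['t'];s=p[:2]/p[2]
    f=192/np.tan(np.radians(P['fovy'])/2);s=s*(1+P['k1']*(s@s));return s*f+[P['cx'],P['cy']]
def ray(u,v,c):
    P=imaging.camera_params(c);f=192/np.tan(np.radians(P['fovy'])/2)
    d=(np.array([u,v])-[P['cx'],P['cy']])/f;s=d.copy()
    for _ in range(20): s=d/(1+P['k1']*(s@s))
    R=np.array(P['R']);return -R.T@np.array(P['t']),R.T@np.array([*s,1])
def atz(u,v,c,z):
    o,d=ray(u,v,c);return o+d*(z-o[2])/d[2]
E
python3 - <<'E'
from h import *
a=snap('scene','s0');b=snap('top','t0')
cv2.imwrite('pics/both.png',cv2.resize(np.vstack([a,b])[:,:,::-1],None,fx=.78,fy=.78))
for l in ['box','lid','catch','pepper_mill','pink_mug','salt_shaker','lid_edge','catch_tip','catch_pivot']:
    for c in ['scene','top']: print(l,c,find(l,c))
print(robot.observe())
for c in ['scene','top']:
    P=imaging.camera_params(c);print(c,-np.array(P['R']).T@P['t'])
E
```

```text
box scene [(0.85, [486.0, 117.0, 76.0]), (0.41, [617.0, -43.0, 60.0])]
box top [(0.86, [493.0, 130.0, 139.0])]
lid scene [(0.7, [480.0, 122.0, 197.0])]
lid top [(0.78, [482.0, 159.0, 172.0])]
catch scene [(0.59, [619.0, 225.0, 73.0])]
catch top [(0.55, [514.0, 35.0, 147.0])]
pepper_mill scene [(0.88, [619.0, 225.0, 75.0])]
pepper_mill top [(0.85, [619.0, 239.0, 126.0])]
pink_mug scene [(0.63, [655.0, 102.0, 52.0])]
pink_mug top [(0.76, [663.0, 109.0, 27.0])]
salt_shaker scene [(0.85, [614.0, -40.0, 58.0])]
salt_shaker top [(0.55, [614.0, -19.0, 77.0])]
lid_edge scene [(0.82, [480.0, 127.0, 198.0])]
lid_edge top [(0.61, [480.0, 156.0, 168.0])]
catch_tip scene []
catch_tip top [(0.8, [519.0, 30.0, 145.0])]
catch_pivot scene [(0.64, [487.0, 111.0, 73.0]), (0.16, [481.0, 126.0, 195.0])]
catch_pivot top []
{'t': 1.0, 'qpos': array([-1.28863402e+00,  3.50712745e-01,  1.65181570e+00,  2.03334238e-05,
        1.13908477e+00, -8.45945889e-02]), 'qd': array([ 0.00041361, -0.00015495, -0.00082986,  0.00107305,  0.00128536,
       -0.00182957]), 'joint_torque': array([-1.73227232e-03, -5.06037605e+01, -2.91653109e+01, -1.69159193e-04,
        6.04542092e-04,  1.64599012e-06]), 'position': array([ 197.25058247, -513.39369619,  245.27659735]), 'eef_rot': array([-1.11396625e-05,  9.83234013e-01,  1.82348228e-01,  8.17510661e-06]), 'contact_force': array([ 0.60010887, -0.05751749,  0.65795907]), 'moment': array([ 0.02470751, -0.02274401,  0.03173138]), 'gripper_force': 0.0, 'gripper_width': 85.4547540768709}
scene [ 316.87743228 -409.96447545  916.17603922]
top [400.75852702 124.67658107 982.64933986]
```

View pics/both.png

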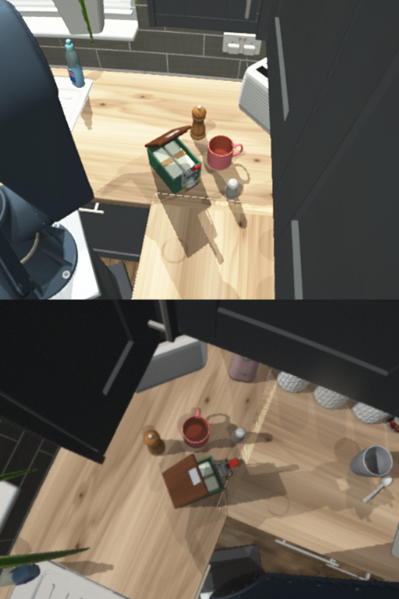

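The scene view (upper half) shows the box near (172,165) with its lid open, the catch at (195,170) with a red tip, and the mug, mill and shaker behind it. The top view shows the lid at (190,480), with the red grip at (233,463). I'll zoom in to get corner positions.

```bash
python3 - <<'E'
from h import *
a=cv2.imread('pics/s0.png')[150:260,170:330];b=cv2.imread('pics/t0.png')[150:280,190:330]
a=cv2.resize(a,(800,550),interpolation=cv2.INTER_CUBIC)
b=cv2.resize(b,None,fx=4.6,fy=4.6,interpolation=cv2.INTER_CUBIC)
cv2.imwrite('pics/sa.png',a);cv2.imwrite('pics/tb.png',b)
E
```

```text
(no output)
```

View pics/sa.png

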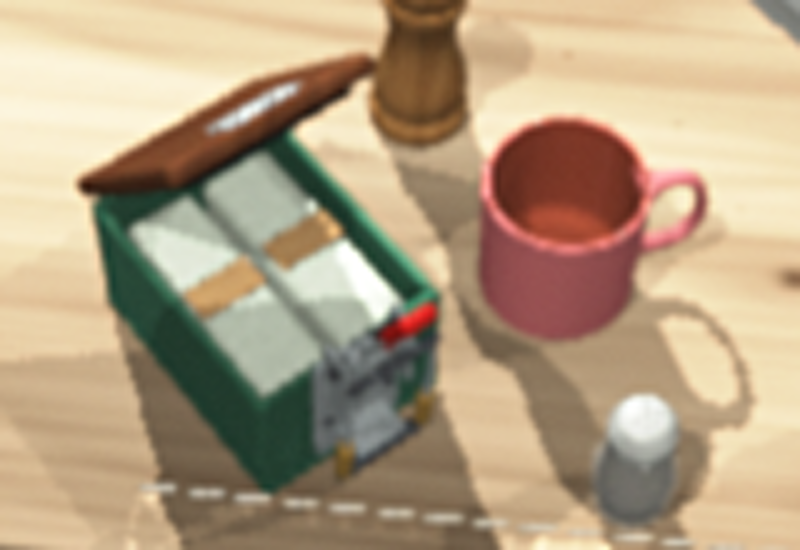

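View pics/tb.png

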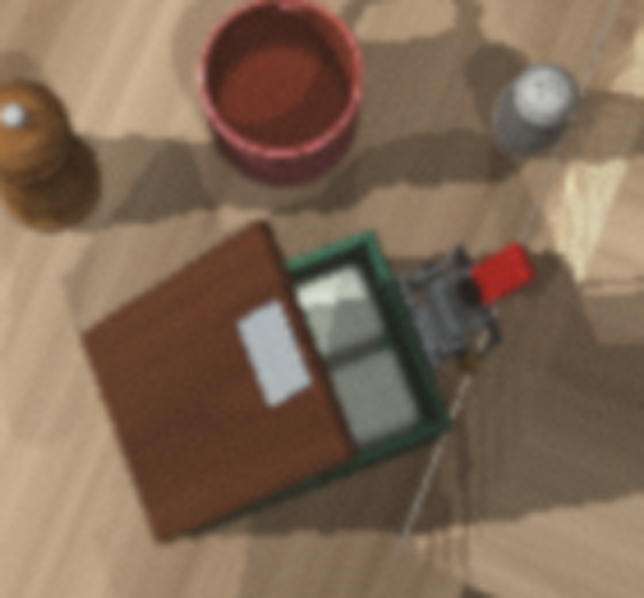

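The scene crop shows the rim corners at (440,295) and (265,400) and the lid's free edge from about (170,170) to (375,60). The top crop shows rim corners (375,233) and (447,425), lid free-edge corners (262,222) and (355,455), hinge corners (83,335) and (163,540), and the red tip at (528,260). I'll fit the box pose and lid angle to these.

```bash
cat > fit.py <<'E'
from h import *
from scipy.optimize import least_squares
def W(p,b):
    c,s=np.cos(p[2]),np.sin(p[2]);return np.array([p[0]+c*b[0]-s*b[1],p[1]+s*b[0]+c*b[1],b[2]])
def lid(a,l,y,z=12): return [77-l*np.cos(a)+z*np.sin(a),y,90.5+l*np.sin(a)+z*np.cos(a)]
def lev(a,l=77):
    th=a-np.pi/6;return [-91+l*np.sin(th),0,112+l*np.cos(th)]
E
python3 - <<'E'
from fit import *
T=lambda u,v:(190+u/4.6,150+v/4.6,'top');S=lambda u,v:(170+u/5,150+v/5,'scene')
obs=[(lambda p:[-75,-55,90],T(375,233)),(lambda p:[-75,55,90],T(447,425)),
(lambda p:lid(p[3],154,-57),T(262,222)),(lambda p:lid(p[3],154,57),T(355,455)),
(lambda p:lid(p[3],0,-57),T(83,335)),(lambda p:lid(p[3],0,57),T(163,540)),
(lambda p:lev(0),T(528,260)),(lambda p:lev(0),S(435,318)),
(lambda p:[-75,-55,90],S(440,295)),(lambda p:[-75,55,90],S(265,400)),(lambda p:[-75,55,0],S(272,488)),
(lambda p:lid(p[3],154,-57),S(375,60))]
r=lambda p:np.concatenate([proj(W(p,f(p)),o[2])-o[:2] for f,o in obs])
s=least_squares(r,[490,125,2.0,.6],loss='soft_l1',x_scale=[10,10,.1,.1]);print(s.x);print(np.round(r(s.x).reshape(-1,2),1).tolist());p=s.x
for n,b in dict(edge=lid(p[3],154,0),edge0=lid(0,154,0),hinge=[77,0,90.5],piv=lev(0,0),tip=lev(0),tipdp=lev(1.3),tiplock=lev(2.1)).items(): print(n,np.round(W(p,b),1))
E
```

```text
[491.96125975 131.26012918   1.81836411   0.82434148]
[[-0.5, -1.8], [1.7, -0.1], [0.1, -1.4], [0.8, 0.3], [-1.7, -0.2], [-1.6, 1.7], [1.1, -1.1], [-1.5, 0.6], [0.4, -2.1], [-1.1, 0.7], [-1.0, 0.8], [0.2, -1.3]]
edge [496.6 113.1 211.7]
edge0 [510.8  56.6 102.5]
hinge [473.1 205.9  90.5]
piv [514.3  43.  112. ]
tip [523.7   5.7 178.7]
tipdp [501.   95.3 166.9]
tiplock [495.4 117.7 111.6]
```

```bash
cat > st.py <<'E'
from fit import *
B=[492,131.3,1.818]
def show():
    o=robot.observe();d=np.array(o['position'])[:2]-B[:2];c,s=np.cos(B[2]),np.sin(B[2])
    w,x,y,z=o['eef_rot'];print('t',round(o['t'],2),'box-frame TCP',np.round([c*d[0]+s*d[1],-s*d[0]+c*d[1],o['position'][2]],1),'yaw x',round(float(np.degrees(np.arctan2(2*(x*y+w*z),1-2*(y*y+z*z)))),1),'F',np.round(o['contact_force'],1),'w',round(o['gripper_width'],1))
if __name__=='__main__':show()
E
python3 -m creep '[-1,0,0,-30,0,0,0.119,-1,22,-27,-20,0,0,0,-1,22,-27,-10,0,0,0,-1,22,-27,0,0,0,0,-1,22,-27,0,0,0,0,-1,22,-27,0,0,0,0,-1,22,-27,0,0,0,0,-1,22,-27,0,0,0,0,-1,22,-27,0,0,0,0,-1,22,-27,0,0,0,0]'; python3 st.py
```

```text
t: 1.83
position: [329.9, -227.7, 305.5]
eef_rot: [0.0, 0.992, 0.123, 0.0]
contact_force: [0.6, 0.0, -0.5]
gripper_width: -0.2
gripper_force: 0.0
t 1.83 box-frame TCP [-308.4  245.   305.5] yaw x 14.2 F [ 0.6  0.  -0.5] w -0.2
```

```bash
python3 -m creep '[-1,24,-30,0,0,0,0,-1,24,-30,0,0,0,0,-1,24,-30,0,0,0,0,-1,24,-30,0,0,0,0,-1,24,-30,0,0,0,0,-1,24,-30,0,0,0,0,-1,24,-30,0,0,0,0,-1,24,-30,0,0,0,0,-1,24,-30,0,0,0,0,-1,20,-22,0,0,0,0]'; python3 st.py
python3 - <<'E'
from h import *
a=snap('scene','s1')[120:260,150:330];b=snap('top','t1')[130:290,160:340]
cv2.imwrite('pics/c1.png',np.hstack([cv2.resize(a[:,:,::-1],(400,311)),cv2.resize(b[:,:,::-1],(350,311))]))
E
```

```text
t: 2.67
position: [487.3, 114.5, 305.3]
eef_rot: [-0.0, 0.992, 0.124, 0.0]
contact_force: [1.0, -1.5, 0.8]
gripper_width: -0.1
gripper_force: 0.0
t 2.67 box-frame TCP [-15.2   8.7 305.3] yaw x 14.3 F [ 1.  -1.5  0.8] w -0.1
```

View pics/c1.png

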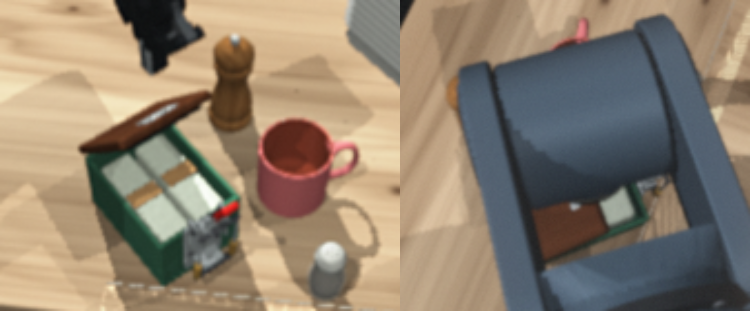

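The hand is above the lid near the scene-crop pixel (155,60), clear of the mill and mug. I'll lower it towards the lid.

```bash
python3 -m creep '[-1,4,-10,25,0,0,0,-1,0,-10,25,0,0,0,-1,0,0,20,0,0,0,-1,0,0,10,0,0,0,-1,0,0,0,0,0,0]'; python3 st.py
```

```text
t: 3.18
position: [484.8, 131.5, 223.6]
eef_rot: [0.0, 0.992, 0.123, -0.002]
contact_force: [-0.3, 0.6, 0.1]
gripper_width: -0.1
gripper_force: 0.0
t 3.18 box-frame TCP [  1.9   6.9 223.6] yaw x 14.2 F [-0.3  0.6  0.1] w -0.1
```

```bash
python3 -m creep '[-1,6,-8,0,0,0,0,-1,0,0,6,0,0,0,-1,0,0,6,0,0,0,-1,0,2,6,0,0,0,-1,0,2,6,0,0,0,-1,0,2,6,0,0,0,-1,0,3,6,0,0,0,-1,0,3,6,0,0,0]'; python3 st.py
```

```text
t: 3.85
position: [492.6, 129.3, 182.7]
eef_rot: [0.0, 0.992, 0.124, 0.0]
contact_force: [0.6, 0.3, 1.2]
gripper_width: -0.2
gripper_force: 0.7
t 3.85 box-frame TCP [-2.100e+00 -1.000e-01  1.827e+02] yaw x 14.2 F [0.6 0.3 1.2] w -0.2
```

```bash
python3 -m creep '[-1,0,3,6,0,0,0,-1,0,3,6,0,0,0,-1,0,3,6,0,0,0,-1,0,3,6,0,0,0,-1,0,3,5,0,0,0,-1,0,3,5,0,0,0,-1,0,3,5,0,0,0,-1,0,3,5,0,0,0,-1,0,3,4,0,0,0,-1,0,2,4,0,0,0]'; python3 st.py; python3 - <<'E'
from h import *
a=snap('scene','s2')[120:260,150:330]
cv2.imwrite('pics/c2.png',cv2.resize(a[:,:,::-1],(540,420)))
E
```

```text
t: 4.68
position: [499.7, 101.2, 130.9]
eef_rot: [0.0, 0.992, 0.124, -0.0]
contact_force: [-1.2, 0.8, 0.6]
gripper_width: -0.0
gripper_force: 0.4
t 4.68 box-frame TCP [-3.100e+01 -1.000e-01  1.309e+02] yaw x 14.2 F [-1.2  0.8  0.6] w -0.0
```

View pics/c2.png

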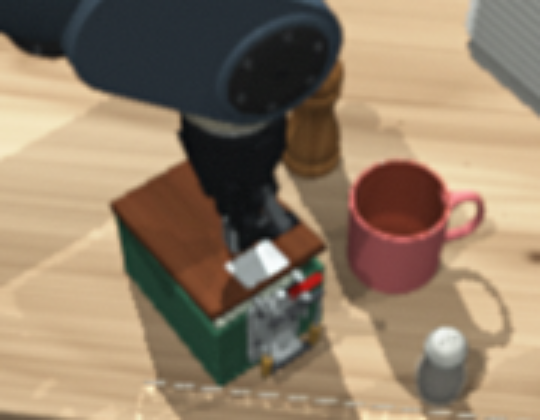

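The lid is nearly shut, with its free edge at about (215,315)–(325,240), and the lever is clear of the fingers. I'll finish the push gently.

```bash
python3 -m creep '[-1,0,1,3,0,0,0,-1,0,0,3,0,0,0,-1,0,0,2,0,0,0,-1,0,0,2,0,0,0,-1,0,0,1,0,0,0,-1,0,0,0,0,0,0]'; python3 st.py
```

```text
t: 5.23
position: [499.8, 100.6, 120.1]
eef_rot: [-0.0, 0.992, 0.124, -0.0]
contact_force: [1.0, -0.2, -0.3]
gripper_width: -0.2
gripper_force: 0.0
t 5.23 box-frame TCP [-3.160e+01 -1.000e-01  1.201e+02] yaw x 14.2 F [ 1.  -0.2 -0.3] w -0.2
```

```bash
python3 -m creep '[-1,0,0,1,0,0,0,-1,0,0,1,0,0,0,-1,0,0,1,0,0,0,-1,0,0,0,0,0,0]'; python3 st.py;  python3 -m creep '[-1,0,0,0.5,0,0,0,-1,0,0,0.5,0,0,0,-1,0,0,0,0,0,0]'; python3 st.py
```

```text
t: 5.57
position: [499.9, 100.6, 117.1]
eef_rot: [-0.0, 0.992, 0.124, -0.0]
contact_force: [0.5, -0.4, -0.5]
gripper_width: 0.1
gripper_force: 0.0
t 5.57 box-frame TCP [-31.7  -0.2 117.1] yaw x 14.2 F [ 0.5 -0.4 -0.5] w 0.1
t: 5.82
position: [499.9, 100.6, 116.5]
eef_rot: [0.0, 0.992, 0.124, 0.0]
contact_force: [-1.2, -0.4, 3.1]
gripper_width: 0.3
gripper_force: 1.9
t 5.82 box-frame TCP [-31.7  -0.2 116.5] yaw x 14.2 F [-1.2 -0.4  3.1] w 0.3
```

```bash
python3 -m creep '[-1,0,0,0.5,0,0,0,-1,0,0,0,0,0,0]'; python3 st.py;  python3 -m creep '[-1,0,0,0.5,0,0,0,-1,0,0,0,0,0,0]'; python3 st.py
```

```text
t: 5.98
position: [500.0, 100.6, 116.4]
eef_rot: [0.0, 0.992, 0.124, 0.0]
contact_force: [-3.6, -0.9, 9.9]
gripper_width: 0.1
gripper_force: 5.0
t 5.98 box-frame TCP [-31.7  -0.2 116.4] yaw x 14.2 F [-3.6 -0.9  9.9] w 0.1
t: 6.15
position: [500.0, 100.6, 116.3]
eef_rot: [0.0, 0.992, 0.124, 0.0]
contact_force: [-6.3, -1.4, 15.3]
gripper_width: -0.1
gripper_force: 8.0
t 6.15 box-frame TCP [-31.7  -0.2 116.3] yaw x 14.2 F [-6.3 -1.4 15.3] w -0.1
```

The lid meets solid resistance at a height of 102.3 mm, so it's shut. Next I'll rise, cross over the lever and come down on its outer side.

```bash
python3 -m creep '[-1,0,0,-25,0,0,0,-1,0,0,-35,0,0,0,-1,0,0,-35,0,0,0,-1,0,0,-25,0,0,0,-1,0,30,0,0,0,0,-1,0,36,0,0,0,0,-1,0,36,0,0,0,0,-1,0,33,0,0,0,0,-1,0,0,0,0,0,0,-1,0,0,0,0,0,0]'; python3 st.py
python3 - <<'E'
from h import *
a=snap('scene','s3')[120:270,150:340]
b=snap('top','t3')[130:290,180:340]
print(find('catch_tip','top'),find('catch_tip','scene'))
cv2.imwrite('pics/c3.png',np.hstack([cv2.resize(a[:,:,::-1],(443,350)),cv2.resize(b[:,:,::-1],(350,350))]))
E
```

```text
t: 6.98
position: [533.1, -31.5, 235.0]
eef_rot: [-0.0, 0.992, 0.122, -0.0]
contact_force: [-0.5, 0.7, -0.1]
gripper_width: 0.3
gripper_force: 0.0
t 6.98 box-frame TCP [-167.9    0.   235. ] yaw x 14.1 F [-0.5  0.7 -0.1] w 0.3
[(0.76, [516.0, 31.0, 144.0])] [(0.53, [508.0, 28.0, 143.0])]
```

View pics/c3.png

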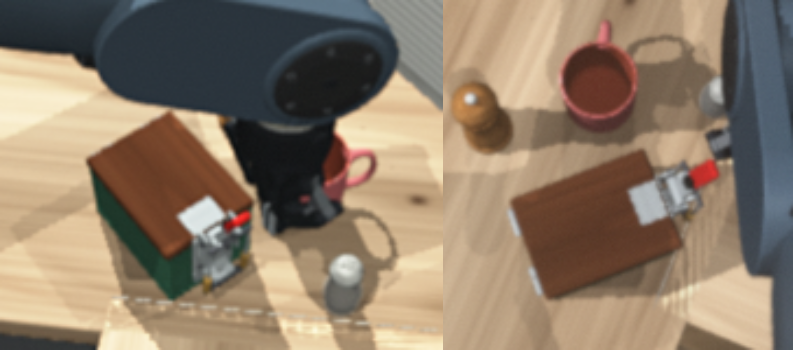

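The lid lies flat, with top-view corners at (511,213), (645,150), (681,242) and (548,297). The lever stands open with its red tip at (717,168). I'll refit the box pose from the shut lid's corners before engaging the lever.

```bash
python3 - <<'E'
from fit import *
C=[(68,213,77,-57),(202,150,-77,-57),(238,242,-77,57),(105,297,77,57)]
A=[];Bm=[]
for u,v,bx,by in C:
    w=atz(180+u/2.1875,130+v/2.1875,'top',102.5);A.append([bx,by]);Bm.append(w[:2]);print(np.round(w,1))
A=np.array(A,float);Bm=np.array(Bm)
M,_=cv2.estimateAffinePartial2D(A,Bm);print(M,np.degrees(np.arctan2(M[1,0],M[0,0])),np.hypot(M[1,0],M[0,0]))
d=(atz(180+274/2.1875,130+168/2.1875,'top',178.7));print('tip',d, atz(180+262/2.1875,130+172/2.1875,'top',160))
E
```

```text
[513.2 218.3 102.5]
[561.5  69.5 102.5]
[459.9  45.8 102.5]
[421.8 189.9 102.5]
[[-3.13591499e-01 -9.66076839e-01  4.82316799e+02]
 [ 9.66076839e-01 -3.13591499e-01  1.26039385e+02]] 107.9835889987779 1.0156988165975596
tip [520.8754665    7.57531045 178.7       ] [521.27258978  17.27881413 160.        ]
```

```bash
python3 -m creep '[-1,-2,0,20,0,0,0,-1,0,0,25,0,0,0,-1,0,0,20,0,0,0,-1,0,0,5,0,0,0,-1,0,-5,0,0,0,0,-1,0,-5,0,0,0,0,-1,0,-4,0,0,0,0,-1,0,-4,0,0,0,0,-1,0,-4,0,0,0,0,-1,0,-4,0,0,0,0]'; python3 st.py
python3 -m creep '[-1,0,-4,0,0,0,0,-1,0,-4,0,0,0,0,-1,0,-4,0,0,0,0,-1,0,-4,0,0,0,0]'; python3 st.py
python3 -m creep '[-1,0,-4,0,0,0,0,-1,0,-4,0,0,0,0,-1,0,-4,0,0,0,0,-1,0,-4,0,0,0,0]'; python3 st.py
python3 - <<'E'
from h import *
a=snap('scene','s4')[120:270,150:340]
b=snap('top','t4')[130:290,180:340]
cv2.imwrite('pics/c4.png',np.hstack([cv2.resize(a[:,:,::-1],(443,350)),cv2.resize(b[:,:,::-1],(350,350))]))
E
```

```text
t: 8.02
position: [524.9, -5.1, 165.9]
eef_rot: [0.0, 0.992, 0.124, 0.001]
contact_force: [0.9, -2.0, -0.6]
gripper_width: 0.1
gripper_force: 0.6
t 8.02 box-frame TCP [-140.3    1.5  165.9] yaw x 14.2 F [ 0.9 -2.  -0.6] w 0.1
t: 8.35
position: [520.9, 10.1, 165.5]
eef_rot: [0.0, 0.992, 0.124, 0.0]
contact_force: [0.9, -3.4, 2.2]
gripper_width: -0.2
gripper_force: 1.6
t 8.35 box-frame TCP [-124.6    1.6  165.5] yaw x 14.2 F [ 0.9 -3.4  2.2] w -0.2
t: 8.68
position: [516.9, 25.8, 165.4]
eef_rot: [0.0, 0.992, 0.124, 0.0]
contact_force: [1.7, -3.6, 3.6]
gripper_width: -0.1
gripper_force: 2.4
t 8.68 box-frame TCP [-108.4    1.7  165.4] yaw x 14.2 F [ 1.7 -3.6  3.6] w -0.1
```

View pics/c4.png

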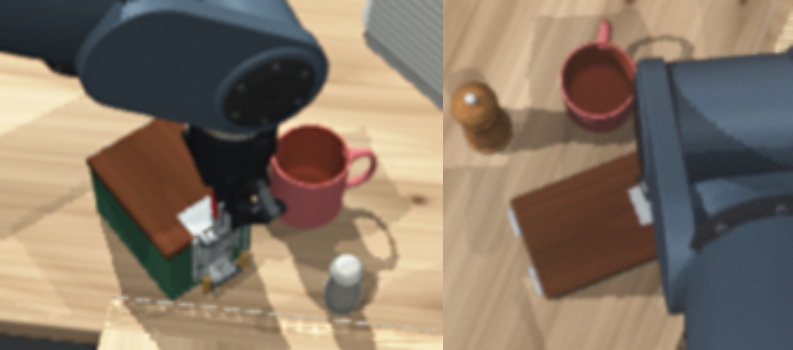

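The lever is now about upright, red at (213,205) in the scene view, and in contact with the fingers. The lid is still shut, so I'll keep pushing.

```bash

python3 -m creep '[-1,0,-4,0,0,0,0,-1,0,-4,0,0,0,0,-1,0,-4,1,0,0,0,-1,0,-4,1,0,0,0]'; python3 st.py
python3 -m creep '[-1,0,-4,1,0,0,0,-1,0,-4,1,0,0,0,-1,0,-4,1,0,0,0,-1,0,-4,1,0,0,0]'; python3 st.py
python3 -m creep '[-1,0,-4,0,0,0,0,-1,0,-4,0,0,0,0,-1,0,-4,0,0,0,0,-1,0,-4,0,0,0,0]'; python3 st.py
python3 - <<'E'
from h import *
a=snap('scene','s5')[120:270,150:340]
cv2.imwrite('pics/c5.png',cv2.resize(a[:,:,::-1],(600,474)))
E
```

```text
t: 9.12
position: [513.1, 41.1, 163.4]
eef_rot: [0.0, 0.992, 0.124, 0.0]
contact_force: [1.8, -3.9, 5.6]
gripper_width: 0.4
gripper_force: 2.4
t 9.12 box-frame TCP [-92.6   1.6 163.4] yaw x 14.2 F [ 1.8 -3.9  5.6] w 0.4
t: 9.45
position: [508.5, 56.9, 158.8]
eef_rot: [-0.0, 0.992, 0.124, -0.001]
contact_force: [1.2, -2.6, -0.7]
gripper_width: 0.1
gripper_force: 0.8
t 9.45 box-frame TCP [-76.2   2.2 158.8] yaw x 14.2 F [ 1.2 -2.6 -0.7] w 0.1
t: 9.78
position: [504.8, 72.6, 159.2]
eef_rot: [-0.0, 0.992, 0.124, -0.0]
contact_force: [-0.0, 0.4, 0.1]
gripper_width: -0.5
gripper_force: 0.0
t 9.78 box-frame TCP [-60.1   1.9 159.2] yaw x 14.2 F [-0.   0.4  0.1] w -0.5
```

View pics/c5.png

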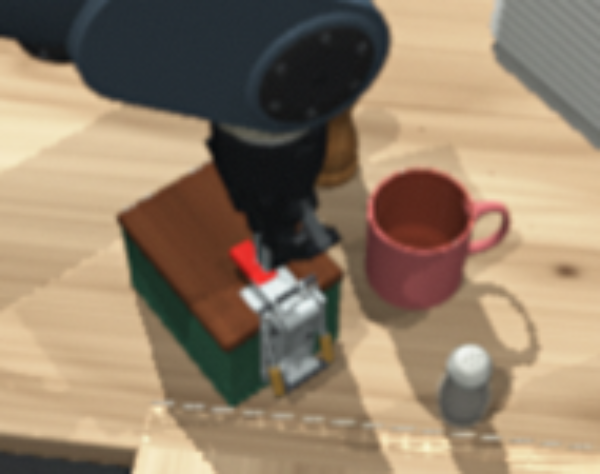

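The lever has snapped over, with red at (252,262) lying on the lid. A gentle touch will confirm it's fully flat.

```bash

python3 -m creep '[-1,0,-8,0,0,0,0,-1,0,-8,6,0,0,0,-1,0,-4,8,0,0,0,-1,0,0,6,0,0,0,-1,0,0,3,0,0,0,-1,0,0,1.5,0,0,0,-1,0,0,0,0,0,0]'; python3 st.py
python3 -m creep '[-1,0,0,1.5,0,0,0,-1,0,0,1,0,0,0,-1,0,0,0,0,0,0]'; python3 st.py
python3 -m creep '[-1,0,0,1,0,0,0,-1,0,0,0.5,0,0,0,-1,0,0,0,0,0,0]'; python3 st.py
```

```text
t: 10.42
position: [500.1, 91.2, 134.3]
eef_rot: [-0.0, 0.992, 0.123, -0.0]
contact_force: [0.5, 0.7, 0.1]
gripper_width: -0.0
gripper_force: 0.0
t 10.42 box-frame TCP [-40.9   2.  134.3] yaw x 14.2 F [0.5 0.7 0.1] w -0.0
t: 10.67
position: [500.2, 91.2, 132.3]
eef_rot: [0.0, 0.992, 0.123, 0.0]
contact_force: [-0.4, 0.3, -0.6]
gripper_width: -0.0
gripper_force: 0.0
t 10.67 box-frame TCP [-40.9   1.8 132.3] yaw x 14.2 F [-0.4  0.3 -0.6] w -0.0
t: 10.92
position: [500.2, 91.4, 130.8]
eef_rot: [-0.0, 0.992, 0.124, -0.0]
contact_force: [-1.4, -0.0, 0.0]
gripper_width: 0.0
gripper_force: 0.0
t 10.92 box-frame TCP [-40.7   1.8 130.8] yaw x 14.2 F [-1.4 -0.   0. ] w 0.0
```

There's no contact down to 117 mm, so the lever is fully flat (2.0 rad would stand about 5 mm higher). I'll withdraw.

```bash
python3 -m creep '[-1,0,0,-15,0,0,0,-1,0,0,-30,0,0,0,-1,0,0,-35,0,0,0,-1,0,0,-35,0,0,0,-1,0,0,-35,0,0,0,-1,-20,25,0,0,0,0,-1,-20,25,0,0,0,0,-1,-20,25,0,0,0,0,-1,0,0,0,0,0,0,-1,0,0,0,0,0,0]'; python3 st.py
python3 - <<'E'
from h import *
a=snap('scene','s6')[120:270,150:340]
cv2.imwrite('pics/c6.png',cv2.resize(a[:,:,::-1],(600,474)))
E
```

```text
t: 11.75
position: [460.1, 3.1, 281.1]
eef_rot: [0.0, 0.992, 0.122, 0.0]
contact_force: [0.5, 0.5, 0.3]
gripper_width: 0.4
gripper_force: 0.0
t 11.75 box-frame TCP [-116.5   62.3  281.1] yaw x 14.1 F [0.5 0.5 0.3] w 0.4
```

View pics/c6.png

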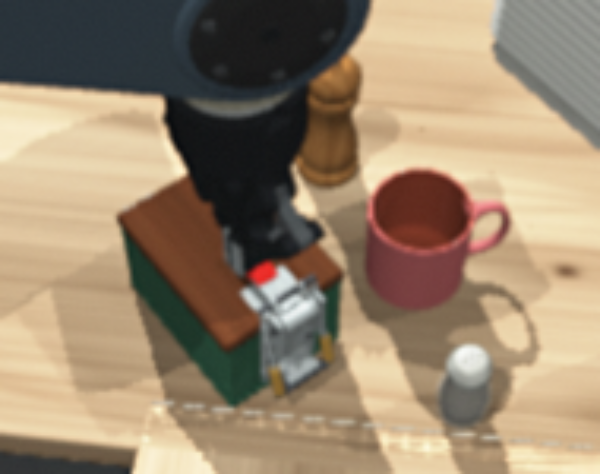

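The lever lies flat on the shut lid, red at (262,272). The hand is at 281 mm with zero force, and the mug, mill and shaker haven't moved.

```bash
python3 -c "
from station import robot
print(robot.finish_job())"
```

```text
the job is handed in; nothing more can be done
None
```

I handed the job in with the lid pushed shut, the catch snapped over flat and locked, the mug, mill and shaker where they stood, and the hand clear; no verdict came back.

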